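# Set up the stock tablet, then unbolt the reagent cabinet and hold its gate ajar

## Robot

A 7-joint arm with a two-finger parallel gripper is mounted at the origin on the work surface. World frame = base frame: x ahead of the robot, y to its left, z up, the work surface at z = 0. Lengths are in mm, angles in rad, forces in N, time in s.
With the tool pointing down it reaches from about 400 to 900 mm from the base axis. Payload 5.5 kg.
Tool frame: the origin (TCP) lies midway between the tips of the shut fingers; the grasp point (between the pads) lies 19 mm behind it (ctrl.pinch_z is the distance from the TCP to the grasp point, in mm); z points along the fingers, y is the line along which they close (so a half turn about z gives the same grasp; the last joint's range is limited). The gripper opens to 92 mm and grips with 3 to 60 N. Pads are 19 mm wide; open, the fingers measure 130 mm over their backs; the gripper's body (75 mm by 190 mm) begins 47 mm behind the grasp point.
Start: joints at [-1.06, 0.501, -0.427, 1.55, 0.221, 1.138, -0.21], TCP at [159.388, 630.155, 226.729] pointing down, gripper open.
Joint ranges: [-2.88, 2.88], [-0.31, 2.03], [-1.54, 1.56], [0.2, 2.42], [-1.41, 4.55], [0.19, 2.02], [-2.57, 2.57]. Speed limits (rad/s): [2.57, 2.57, 3.14, 3.14, 3.14, 3.14, 3.14].

## Interface

Orientations are given as a unit quaternion [w, x, y, z].
In Python, from workcell import ctrl gives the robot as it stands.
- The arm moves only by the shell command python3 -m creep 'ROWS' [OPENING] [FORCE]. ROWS is JSON, a list of rows, each a list of 6 numbers: the shift along the tool's x, y, z in m, then the turn, a rotation vector about the tool's x, y, z in rad. A call has 1 to 12 rows; each row is the pose to reach, as a shift and turn from the pose commanded when the call began, along the tool's axes at that moment; what a row does not reach only later rows make up. A row lasts 1/8 s, in which the tool goes at most 62.5 mm and 10.7 degrees, less where a joint would pass 70% of its speed; a pose out of reach is approached as far as the arm can. A call with a gripper value outside its range is refused whole. OPENING is the opening, from 0 (shut) to 1 (fully open), set as the call begins (- or left out, the last holds). The fingers move at their own pace and stop on an object; FORCE is the grip in N (left out, the last holds). Time passes only in rows, so rows that repeat a pose let the fingers close. It gives the time, the measured TCP pose, the force, the opening and the grip force at its end, in the units of the state.
- ctrl.sense(): the state, without advancing time (a new reading comes with each control period).
- ctrl.capture(name): name is "scene" or "side" or "wrist"; returns a dict with "image" (420x560x3 uint8, red, green, blue), "z_map" (420x560 float32, mm along the optical axis (not along the pixel's ray), 0 where there is no reading), "K" (3x3 intrinsics, pixels), "xyz" and "orientation" of the camera in the world; the wrist camera has in their place "T_tool_cam" (4x4, takes a point from camera to tool coordinates, whose origin is the TCP and whose axes are the flange's). Camera axes: x right, y down, z forward; pixel columns grow to the right and rows downward; lengths in mm; the calibration is good to about 2 mm. A picture is of the moment at which its call begins: read the wrist's pose just before it.
- ctrl.hand_in(): hands the job in; it is judged then, once.
The state is a dict: "clock": time; "joints": joint angles; "dq": joint speeds; "effort": joint torques, N m; "tool_pos": TCP position; "tcp_rot": TCP orientation; "ft_force": force on the tool from outside, world axes, zero at the start; "torque": the same for the moment, N m; "gripper_width": finger opening in mm; "grasp_force": force on a finger pad.
Only numpy, scipy, OpenCV 4.12 (cv2) and the standard library are available. Lean on these libraries where they do the work, as an engineer would, in place of code of your own. Each camera call takes 0.05 s, during which the arm holds its last target. There are 200 camera calls.

## Task

Get the reagent cabinet ready for its stock photo: take the blue tablet out of its dock and lean it, standing on the bench with its screen facing out, tilted back about 20 degrees against the rubber face of the yellow block, and let go of it. Then take the red knob of the cabinet's sagging bolt, lift it over the bent lip of the keeper while pulling it all the way back, swing the gate about 30 degrees open and finish while still gripping the knob and holding the gate ajar against its spring. Do not push over or shift the other things on the bench.

Things in the scene. Friction and masses are not known exactly. Their poses are not given: they have to be found in the camera images.
- tablet_center (a point): centre of the blue tablet, a slab 190 wide x 130 tall x 10 mm thick, about 320 g. Its axes: x = normal out of the screen (dark, coloured tiles), y along its width, z up its height. It starts standing upright, loose, in the dock; bottom and top edges are 65 mm below and above this point
- tablet: the same tablet; origin at the middle of its bottom edge, same axes
- dock: black charging dock, fixed, 62 (x) x 120 (y) x 35 mm tall, origin at the centre of its underside. A slot along its y, 13 mm wide, floor 12 mm above the table, holds the tablet upright; lift it straight up 30 mm or more to be out
- rest: yellow block, fixed, 140 wide (y), 32 deep, 70 mm tall, with a black rubber front face. Origin at the foot of that face, in its middle, on the table; x points level out of the face, the block lies on -x. The tablet's back leans on the face's top edge, its bottom edge on the table: lower back edge 26 mm out from the face = leaning back 20 degrees; it does not slip
- gate_hinge (a point): point on the gate's upright hinge axis at the gate's top, 150 mm up, on the fixed clear-sided reagent cabinet (220 deep, 350 wide, 150 mm tall). Axes, the cabinet's: x into it, square to the shut gate; y along the shut gate towards the hinge; z up. The gate hangs from here 260 mm along -y, 12 mm thick, and swings out to -x; the keeper is beyond its free end
- knob_center (a point): centre of the bolt's red knob, an upright cylinder 18 mm in diameter, 34 mm tall, on a 10 mm stem on the brass bolt (axis 39 mm below). Start: about 217 mm up, 200 mm from the hinge axis along cabinet -y, in the gate's plane; drawn back, 150 mm from it. Nothing else at knob height but the keeper's cheeks, 85 mm off along -y. Axes as the cabinet's, turning with the gate
- barrel (a joint): lift of the sagging bolt in its loose barrel, rad: 0 = sagged by its weight (start), grows as the knob is raised, 0.08 = level, stop at 0.14. The pivot is 50 mm from the gate hinge axis along the gate, 190 mm up: raising the knob 1 mm gives 0.0067 rad. It takes about 2 N at the knob; let go, it sags again
- bolt (a joint): how far the bolt is drawn, m: 0 = home in the keeper (start), grows towards the hinge (cabinet +y), stop at 0.05. Friction 1.2 N; stays where left. A lug under its tip hooks behind the keeper's bent lip: sagged, it stops after 5 mm. Raise the knob 9 to 20 mm (best 14) and keep it up while pulling to pass the lip. The keeper holds the gate shut until the bolt is drawn 28 mm
- gate (a joint): opening of the gate about its hinge, rad: 0 = shut (start), positive = free end swung out towards cabinet -x (clockwise from above), stop at 1.2. A spring closes it: 0.15 N m when shut, 0.4 N m at 0.5 rad; let go, it swings shut
- bolt_knob: the red knob with its stem; origin on the bolt's axis, 39 mm below the knob's centre
- amber_bottle: bystander, loose: brown glass bottle, white cap, 60 dia x 150 tall mm; origin at the centre of its underside; leave it where it is
- white_jar: bystander, loose: white jar with blue lid, 64 dia x 75 tall mm; origin at the centre of its underside; leave it where it is
- specimen_cup: bystander, loose: clear cup with orange lid, 56 dia x 65 tall mm; origin at the centre of its underside; leave it where it is
- tape_roll: bystander, loose: green ring of tape lying flat, 90 dia x 25 tall mm; origin at the centre of its underside; leave it where it is
- carton: bystander, loose: small cardboard carton, 90 x 70 x 60 tall mm; origin at the centre of its underside; leave it where it is
There are look-alikes about, which are no part of the job. There is more than one size of the tablet; the job needs the largest. There is more than one size of the rest; the job needs the larger.

How it is judged:
By the outcome, as a careful person would: the job done as asked, in the order asked, and still so for the second after the job is handed in, while the arm keeps its last pose, push and grip.
It also fails if it takes over 50 s, if anything falls off the work surface, if the arm or the gripper's body presses on something with over 40 N, if the wrist force passes 120 N, or if a joint passes its speed limit or range.

## Working session

There is one attempt and no reset: what is moved stays moved. The work goes in short steps, Python scripts to look and compute and a shell command to move; the robot and the scene stay as the last step left them, time stands still between calls to the robot, and variables do not carry over. Pictures are saved under pics/ and viewed, at most 10 in all, crops included, and the job is handed in when it is done.

```bash
ls; mkdir -p pics; cat > h.py <<'E'
import numpy as np, cv2, sys
from scipy.spatial.transform import Rotation as R
from workcell import ctrl
def q2R(q): return R.from_quat([q[1],q[2],q[3],q[0]]).as_matrix()
def grab(name, fn=None):
    s=ctrl.sense(); c=ctrl.capture(name)
    if fn: cv2.imwrite('pics/'+fn, cv2.cvtColor(c['image'],cv2.COLOR_RGB2BGR))
    if name=='wrist':
        T=np.eye(4); T[:3,:3]=q2R(s['tcp_rot']); T[:3,3]=s['tool_pos']
        M=T@np.array(c['T_tool_cam'])
    else:
        M=np.eye(4); M[:3,:3]=q2R(c['orientation']); M[:3,3]=c['xyz']
    z=c['z_map']; K=np.array(c['K']); v,u=np.mgrid[:z.shape[0],:z.shape[1]]
    P=np.stack([(u-K[0,2])/K[0,0]*z,(v-K[1,2])/K[1,1]*z,z],-1)
    W=P@M[:3,:3].T+M[:3,3]; W[z<=0]=np.nan
    return c['image'],W,M,K
E
python3 - <<'E'
from h import *
np.set_printoptions(precision=3,suppress=True)
s=ctrl.sense(); print(s); print(ctrl.pinch_z)
for n in ['scene','side']:
    im,W,M,K=grab(n,n+'0.png'); np.savez(n+'0.npz',im=im,W=W,M=M,K=K); print(n,M,K)
E
```

```text
pics
{'clock': 0.0, 'joints': array([-1.06 ,  0.502, -0.427,  1.551,  0.221,  1.138, -0.21 ]), 'dq': array([-0.001,  0.001, -0.   , -0.002, -0.   , -0.   ,  0.001]), 'effort': array([  0.001, -56.66 ,  -5.816, -27.912,  -0.069,   0.031,   0.   ]), 'tool_pos': array([159.341, 629.432, 225.648]), 'tcp_rot': array([-0.   ,  0.124,  0.992, -0.001]), 'ft_force': array([-0.732,  0.082, -0.545]), 'torque': array([-0.031,  0.001,  0.075]), 'grasp_force': 0.0, 'gripper_width': 91.81638877847793}
18.8
scene [[  -0.556    0.72    -0.416 1025.877]
 [   0.831    0.487   -0.269  378.913]
 [   0.009   -0.495   -0.869 1322.654]
 [   0.       0.       0.       1.   ]] [[388.959   0.    276.965]
 [  0.    388.959 206.73 ]
 [  0.      0.      1.   ]]
side [[    0.961    -0.188     0.204   155.29 ]
 [   -0.277    -0.605     0.746 -1118.766]
 [   -0.017    -0.773    -0.634  1119.861]
 [    0.        0.        0.        1.   ]] [[540.269   0.    282.833]
 [  0.    540.269 208.293]
 [  0.      0.      1.   ]]
```

View pics/scene0.png

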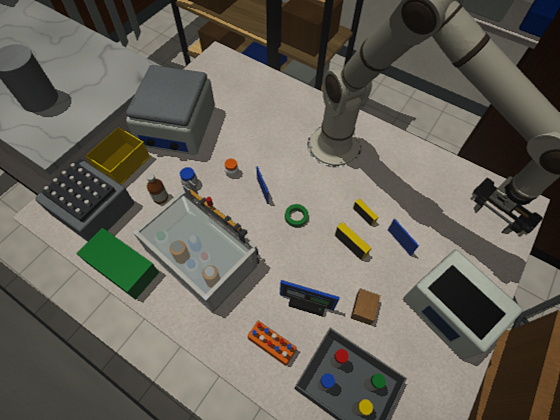

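View pics/side0.png

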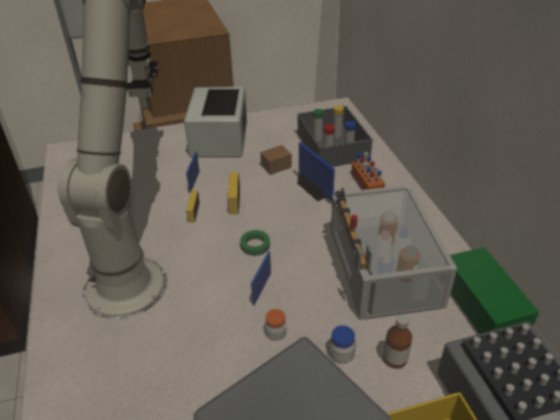

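The scene view shows the docked tablet at about (310,293), two smaller look-alikes at (263,185) and (403,237), the larger yellow block at (353,240) and a smaller one at (366,211). The cabinet is at (200,250), with its gate on the robot side running from (190,190) to (255,255). The side view shows the red knob at about (353,222) and the tablet's back at (316,170).

```bash
python3 - <<'E'
from h import *
np.set_printoptions(precision=1,suppress=True)
out=[]
for n in ['scene','side']:
    d=np.load(n+'0.npz'); im,W=d['im'],d['W']; hsv=cv2.cvtColor(im,cv2.COLOR_RGB2HSV)
    big=cv2.resize(im[150:340,130:400] if n=='scene' else im[120:320,180:460],None,fx=2.8,fy=2.8,interpolation=cv2.INTER_CUBIC)
    out.append(big); cv2.imwrite(f'pics/{n}c.png',big[...,::-1])
    for col,lo,hi in [('blue',(105,100,40),(125,255,255)),('yellow',(20,120,70),(32,255,255)),('red',(0,150,60),(5,255,255)),('red2',(174,150,60),(180,255,255))]:
        m=cv2.inRange(hsv,lo,hi)
        k,l,st,ce=cv2.connectedComponentsWithStats(m)
        for i in range(1,k):
            if st[i,4]<25: continue
            p=W[l==i]; p=p[~np.isnan(p[:,0])]
            if not len(p) or np.linalg.norm(p.mean(0)[:2])>1000: continue
            r=cv2.minAreaRect(p[:,:2].astype(np.float32))
            print(n,col,ce[i],st[i,4],'med',np.median(p,0),'z',np.percentile(p[:,2],[2,98]),'rect',np.array(r[0]),np.array(r[1]),r[2])
E
```

```text
scene blue [540.4  15.9] 855 med [-661.6  461.6  411.6] z [344.8 425.7] rect [-713.   459.1] [ 86.6 138. ] 88.45941162109375
scene blue [164.2 142.7] 308 med [ 438.2 -554.7   78.2] z [ 41.1 102.8] rect [ 442.3 -557. ] [ 18.6 201.2] 21.84969139099121
scene blue [186.9 173.5] 156 med [ 500.7 -378.8   74.5] z [56.4 81.2] rect [ 490.5 -394.1] [88.4 51.7] 52.81901168823242
scene blue [262.2 184.5] 148 med [ 373.3 -112.4   66.2] z [-0.1 90.8] rect [ 346.8 -133.3] [173.3  25.6] 53.74617004394531
scene blue [402.6 237. ] 453 med [269.1 431.5  53.4] z [ 6.3 89.1] rect [240.1 430.6] [143.9  61.1] 66.3521728515625
scene blue [309.4 291.5] 282 med [652.2 263.4 140.6] z [ 24.9 145.9] rect [651.6 261.6] [ 11.7 185.6] 17.219196319580078
scene blue [297.7 290.5] 25 med [666.1 231.6 114.2] z [106.3 120. ] rect [666.2 229.5] [ 2.7 62.5] 16.756290435791016
scene blue [319.1 296.9] 28 med [646.3 297.  114. ] z [105.7 121.6] rect [645.8 297.4] [ 2.4 65.4] 17.47030258178711
scene blue [441. 318.] 25 med [497.2 641.7 125.1] z [119.6 130.2] rect [497.6 640.7] [93.4  5.7] 71.97351837158203
scene blue [327.5 
[... 965 characters left out ...]
0. ] 41 med [ 356.  -131.5   86.1] z [79.9 91.4] rect [ 359.5 -129.2] [105.8   3.5] 54.649478912353516
side blue [342.9 335.9] 352 med [ 495.4 -388.7   75.8] z [69.3 80.2] rect [ 496.5 -385.7] [55.9 47.5] 67.94210052490234
side yellow [233.  192.8] 357 med [364.7 237.   69.3] z [11.9 75.7] rect [372.1 278.6] [143.   29.1] 75.55952453613281
side yellow [191.4 205.3] 199 med [226.9 238.8  51.5] z [10.6 58.9] rect [232.8 261.2] [108.7  23.6] 72.25408935546875
side yellow [432.9 409.1] 1256 med [ 615.1 -614.3   76.4] z [ 13.8 102.8] rect [ 611.2 -635.4] [190. 104.] 15.974008560180664
side red [328.9 128.2] 57 med [755.5 433.5 124.4] z [115.1 130.2] rect [756.4 435.2] [39.5 28.4] 69.8817367553711
```

View pics/scenec.png

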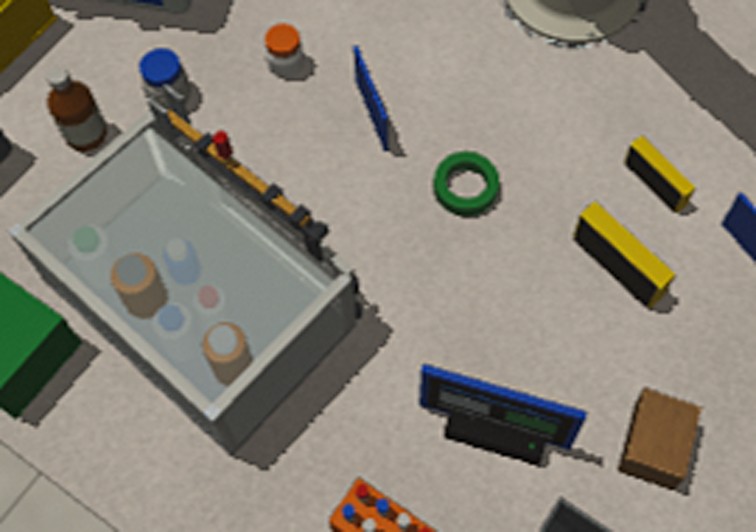

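View pics/sidec.png

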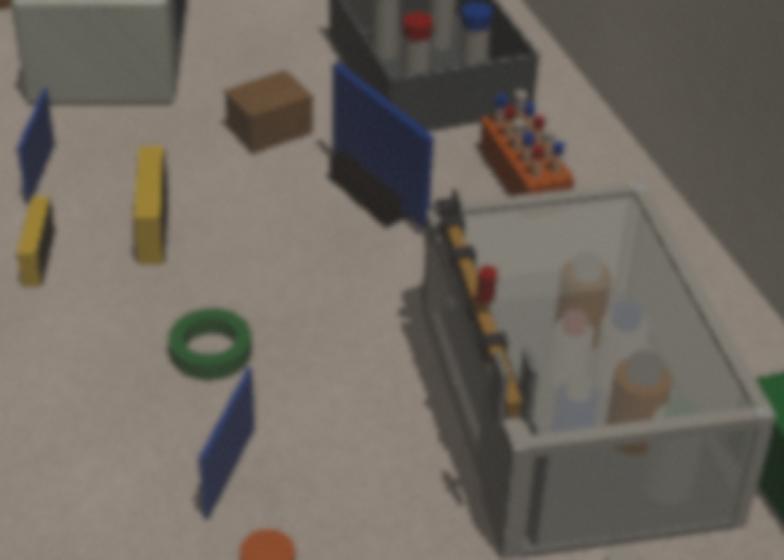

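In both crops the bolt runs along the gate's top and the knob is red, but the hinge and keeper ends are unclear. I'll measure the gate and knob from the point clouds, and rest and tablet more precisely.

```bash
python3 - <<'E'
from h import *
np.set_printoptions(precision=1,suppress=True)
def box(W,lo,hi): return np.all((W>lo)&(W<hi),-1)
for n in ['scene','side']:
    d=np.load(n+'0.npz'); im,W=d['im'].astype(int),d['W']
    r,g,b=im[...,0],im[...,1],im[...,2]
    c=box(W,[420,-420,120],[900,150,400])
    k=c&(r>2.2*g)&(r>2.2*b)&(W[...,2]>190); p=W[k]; print(n,'knob',len(p),p.mean(0) if len(p) else '', p.min(0) if len(p) else '',p.max(0) if len(p) else '')
    br=c&(r>1.5*b)&(r>90)&(g>0.5*r)&(W[...,2]>165); p=W[br]
    if len(p):
        print('brass',len(p)); v=cv2.fitLine(p[:,:2].astype(np.float32),cv2.DIST_HUBER,0,.01,.01).ravel(); t=(p[:,:2]-v[2:])@v[:2]; print(v, v[2:]+np.outer([t.min(),t.max()],v[:2]), p[t.argmin()],p[t.argmax()])
    hi=c&(W[...,2]>135)&(W[...,2]<165); p=W[hi]; r_=cv2.minAreaRect(p[:,:2].astype(np.float32)); print('cab',r_, cv2.boxPoints(r_))
    bl=c&(W[...,2]>165)&(im.max(-1)<70); p=W[bl]; print('black high',len(p)); print(p[np.argsort(p[:,1])][::max(1,len(p)//25)])
    # rest
    q=box(W,[310,190,62],[440,380,82]); p=W[q]; print('rest top',len(p),cv2.minAreaRect(p[:,:2].astype(np.float32)),np.median(p[:,2]))
    q=box(W,[310,190,10],[440,380,58])&(im.max(-1)<80); p=W[q]
    if len(p)>20: print('rest face',len(p),cv2.fitLine(p[:,:2].astype(np.float32),cv2.DIST_HUBER,0,.01,.01).ravel())
    q=box(W,[590,140,80],[720,380,160]); p=W[q]; print('tab',len(p),cv2.minAreaRect(p[:,:2].astype(np.float32)),np.percentile(p[:,2],[95,99]))
    q=box(W,[590,140,50],[720,380,132]); p=W[q]; print('tab face',cv2.fitLine(p[:,:2].astype(np.float32),cv2.DIST_HUBER,0,.01,.01).ravel())
    for nm,lo,hi in [('carton',[480,300,50],[760,480,75]),('tape',[350,0,10],[520,140,45])]:
        p=W[box(W,lo,hi)]
        if len(p): print(nm,p.min(0),p.max(0),p.mean(0))
E
```

```text
scene knob 40 [ 608.1 -157.2  223.1] [ 598.  -165.3  190.5] [ 615.1 -151.1  236.1]
brass 152
[   0.1    1.   608.  -149.9] [[ 593.3 -264.6]
 [ 623.4  -29. ]] [ 583.2 -263.3  165.5] [620.4 -28.6 192.9]
cab ((716.3140869140625, -143.20156860351562), (355.18212890625, 245.73052978515625), 82.76488494873047) [[ 572.1 -303.9]
 [ 815.8 -334.9]
 [ 860.6   17.5]
 [ 616.8   48.4]]
black high 356
[[ 580.5 -274.5  203.4]
 [ 581.6 -267.1  211.1]
 [ 609.5 -258.9  184.8]
 [ 583.7 -253.   188.3]
 [ 585.4 -248.8  181.4]
 [ 585.5 -244.9  197.8]
 [ 603.3 -203.   181.9]
 [ 610.9 -195.8  186.1]
 [ 614.1 -189.5  183.3]
 [ 613.6 -162.5  168. ]
 [ 605.4 -154.7  224.2]
 [ 607.7 -152.3  203.5]
 [ 614.  -135.1  175.5]
 [ 620.3 -113.7  172.1]
 [ 624.   -90.9  194.8]
 [ 607.7  -83.1  191.7]
 [ 607.7  -78.4  196.5]
 [ 623.3  -68.2  182.6]
 [ 615.3  -44.2  195.9]
 [ 613.3  -37.2  200.3]
 [ 613.5  -33.3  197.9]
 [ 621.1  -24.9  183.7]
 [ 638.   -15.4  193.8]
 [ 629.1   -9.6  200. ]
 [ 635.9   -4.2  203.3]
 [ 621.     0.1  197.3]]
rest top 345 ((377.6651916503906, 282.9612731933594), (139.99676513671875, 35.3311119
[... 1110 characters left out ...]
98.  -137.1  169.6]
 [ 600.5 -122.7  174.5]
 [ 603.  -101.7  174.1]
 [ 618.   -89.7  192.3]
 [ 610.8  -85.7  194.4]
 [ 602.2  -80.6  178.5]
 [ 603.8  -53.3  177.7]
 [ 610.5  -43.3  179. ]
 [ 625.7  -39.2  196.9]
 [ 607.4  -27.6  181.9]
 [ 619.3  -17.6  196.3]
 [ 618.2  -12.8  196.5]]
rest top 279 ((371.59222412109375, 283.2155456542969), (148.62486267089844, 32.11116027832031), 75.75927734375) 70.70280475014192
tab 697 ((650.38720703125, 279.1395263671875), (218.850830078125, 99.13819885253906), 78.59850311279297) [144.2 146.9]
tab face [  0.3  -1.  643.6 253.4]
carton [504.4 300.9  50.1] [759.2 479.2  74.9] [612.9 408.9  61.3]
tape [350.3   3.7  10. ] [428.1  99.5  31.3] [388.2  47.3  23. ]
```

```bash
cat >> h.py <<'E'
def toolR(yaw, lean=0, about='x'):
    """tool y level at yaw (deg), z down; lean: turned about own axis by lean deg"""
    a=np.radians(yaw); y=np.array([np.cos(a),np.sin(a),0]); z=np.array([0,0,-1.])
    return np.stack([np.cross(y,z),y,z],1)@R.from_euler(about,lean,degrees=True).as_matrix()
def row(p,Rt):
    s=ctrl.sense(); R0=q2R(s['tcp_rot'])
    d=R0.T@(np.array(p)-s['tool_pos'])/1000; w=R.from_matrix(R0.T@Rt).as_rotvec()
    print('row',np.round(np.r_[d,w],4).tolist(),'t',round(s['clock'],2),'pos',np.round(s['tool_pos'],1),'f',np.round(s['ft_force'],1),'w',round(s['gripper_width'],1),'gf',round(s['grasp_force'],1),'q',np.round(s['joints'],2))
E
python3 - <<'E'
from h import *
row([640,258,235],toolR(17.2))
E
```

```text
row [-0.5571, -0.2423, -0.0088, -0.0016, 0.0009, 1.0228] t 0.1 pos [159.3 629.5 225.8] f [0.2 0.1 0.3] w 92.2 gf 0.0 q [-1.06  0.5  -0.43  1.55  0.22  1.14 -0.21]
```

```bash
python3 -m creep '[[-0.557,-0.242,-0.03,0,0,1.023],[-0.557,-0.242,-0.03,0,0,1.023],[-0.557,-0.242,-0.03,0,0,1.023],[-0.557,-0.242,-0.03,0,0,1.023],[-0.557,-0.242,-0.03,0,0,1.023],[-0.557,-0.242,-0.03,0,0,1.023],[-0.557,-0.242,-0.03,0,0,1.023],[-0.557,-0.242,-0.03,0,0,1.023],[-0.557,-0.242,-0.01,0,0,1.023],[-0.557,-0.242,-0.01,0,0,1.023],[-0.557,-0.242,-0.01,0,0,1.023],[-0.557,-0.242,-0.01,0,0,1.023]]' 0.6
python3 - <<'E'
from h import *
row([650,261,110],toolR(17.2))
im,W,M,K=grab('wrist','w1.png'); np.savez('w1.npz',im=im,W=W,M=M,K=K)
np.set_printoptions(precision=1,suppress=True)
def box(W,lo,hi): return np.all((W>lo)&(W<hi),-1)
p=W[box(W,[560,120,136],[740,400,155])]; print(len(p),p[:,2].mean(),cv2.minAreaRect(p[:,:2].astype(np.float32)))
print(M)
E
```

```text
clock: 1.6
tool_pos: [639.2, 259.5, 235.9]
tcp_rot: [-0.001, 0.593, 0.805, -0.0]
ft_force: [0.1, 0.6, -0.2]
gripper_width: 55.1
grasp_force: 0.0
row [-0.0019, 0.011, 0.1259, -0.0016, -0.0009, 0.0001] t 1.6 pos [639.2 259.5 235.9] f [ 0.1  0.6 -0.2] w 55.1 gf 0.0 q [-0.39  0.53 -0.05  1.44  0.03  1.17 -0.14]
2193 141.29407104596717 ((647.2564697265625, 270.81597900390625), (10.073651313781738, 170.9796905517578), 17.10103988647461)
[[  1.    0.3   0.1 616.1]
 [  0.3  -0.9  -0.3 337.9]
 [ -0.    0.3  -1.  393.7]
 [  0.    0.    0.    1. ]]
```

View pics/w1.png

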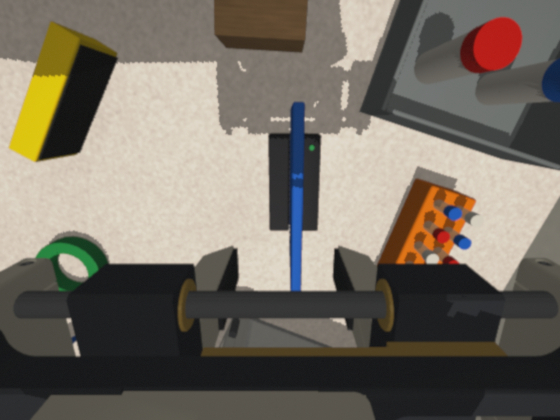

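The wrist view shows the tablet's top edge as a line from (298,105) to (295,290), between the open fingers and standing in the dock. The yellow block with its black face is at (65,90).

```bash
python3 -m creep '[[-0.002,0.011,0.03,0,0,0],[-0.002,0.011,0.08,0,0,0],[-0.002,0.011,0.11,0,0,0],[-0.002,0.011,0.126,0,0,0],[-0.002,0.011,0.126,0,0,0],[-0.002,0.011,0.126,0,0,0]]'
python3 -m creep '[[0,0,0,0,0,0],[0,0,0,0,0,0],[0,0,0,0,0,0],[0,0,0,0,0,0],[0,0,0,0,0,0]]' 0 25
python3 - <<'E'
from h import *
np.set_printoptions(precision=1,suppress=True)
row([650,261,170],toolR(17.2))
d=np.load('w1.npz'); im,W=d['im'].astype(int),d['W']
def box(W,lo,hi): return np.all((W>lo)&(W<hi),-1)
p=W[box(W,[300,180,64],[450,400,80])]; print(len(p),p[:,2].mean(),cv2.minAreaRect(p[:,:2].astype(np.float32)))
p=W[box(W,[300,180,5],[450,400,60])&(im.max(-1)<80)]; print(len(p),cv2.fitLine(p[:,:2].astype(np.float32),cv2.DIST_HUBER,0,.01,.01).ravel())
n=np.array([.97,-.242]); print(np.percentile(p[:,:2]@n,[5,50,95]), p[:,2].min(),p[:,2].max())
E
```

```text
clock: 2.4
tool_pos: [652.1, 261.3, 112.6]
tcp_rot: [0.001, 0.593, 0.805, 0.001]
ft_force: [0.6, -0.1, 0.4]
gripper_width: 55.1
grasp_force: 0.0
clock: 3.02
tool_pos: [651.0, 260.2, 110.6]
tcp_rot: [-0.0, 0.594, 0.805, -0.0]
ft_force: [-4.4, -1.0, 0.7]
gripper_width: 9.9
grasp_force: 25.4
row [0.001, -0.0007, -0.0594, -0.0005, 0.0, -0.0002] t 3.02 pos [651.  260.2 110.6] f [-4.4 -1.   0.7] w 9.9 gf 25.4 q [-0.4  0.7 -0.1  1.5  0.   1.  -0.1]
5009 69.00183244971015 ((376.254638671875, 284.51348876953125), (139.73219299316406, 34.199058532714844), 75.85338592529297)
3379 [  0.2   1.  391.9 283.9]
[310.6 311.4 312.2] 5.051196552559418 59.990608989374834
```

```bash
python3 -m creep '[[0,0,-0.03,0,0,0],[0,0,-0.06,0,0,0],[0,0,-0.09,0,0,0],[0,0,-0.09,0,0,0]]' - 30
cat >> h.py <<'E'
F=np.array([391.5,280.2,0]); RY=-14.15
def tabtcp(lean,out,up,along=98.6):
    a=np.radians(RY); n=np.array([np.cos(a),np.sin(a),0]); L=np.radians(lean); k=np.array([0,0,1.])
    xt=np.cos(L)*n+np.sin(L)*k; zt=-np.sin(L)*n+np.cos(L)*k
    return F+out*n+5*xt+along*zt+up*k, toolR(RY,-lean)
E
python3 - <<'E'
from h import *
np.set_printoptions(precision=1,suppress=True)
p,Rt=tabtcp(19.5,27,0); print(p)
p,Rt=tabtcp(19.5,27,80); row(p,Rt); print(p)
E
```

```text
clock: 3.52
tool_pos: [652.7, 261.0, 203.0]
tcp_rot: [0.001, 0.594, 0.805, 0.002]
ft_force: [-0.0, 0.0, -3.0]
gripper_width: 10.3
grasp_force: 30.0
[390.3 280.5  94.6]
row [0.0962, -0.245, 0.0273, -0.3273, -0.0949, 0.5412] t 3.52 pos [652.7 261.  203. ] f [-0.  0. -3.] w 10.3 gf 30.0 q [-0.4  0.6 -0.1  1.4  0.   1.1 -0.1]
[390.3 280.5 174.6]
```

```bash
python3 -m creep '[[0.01,-0.025,0,0,0,0.05],[0.02,-0.05,0,0,0,0.12],[0.03,-0.08,0,-0.05,-0.015,0.2],[0.045,-0.115,0.0,-0.1,-0.03,0.3],[0.06,-0.15,0.005,-0.16,-0.045,0.38],[0.07,-0.18,0.01,-0.22,-0.06,0.45],[0.08,-0.205,0.015,-0.27,-0.08,0.5],[0.09,-0.23,0.02,-0.31,-0.09,0.53],[0.096,-0.245,0.025,-0.327,-0.095,0.541],[0.096,-0.245,0.027,-0.327,-0.095,0.541],[0.096,-0.245,0.027,-0.327,-0.095,0.541],[0.096,-0.245,0.027,-0.327,-0.095,0.541]]'
python3 - <<'E'
from h import *
p,Rt=tabtcp(19.5,27,80); row(p,Rt)
p,Rt=tabtcp(19.5,27,4); row(p,Rt)
im,W,M,K=grab('wrist','w2.png'); np.savez('w2.npz',im=im,W=W,M=M,K=K)
E
```

```text
clock: 5.03
tool_pos: [389.6, 279.2, 173.7]
tcp_rot: [0.133, 0.778, 0.606, 0.102]
ft_force: [0.4, -0.1, -2.1]
gripper_width: 10.0
grasp_force: 30.0
row [0.0014, 0.0006, -0.0008, -0.0041, 0.0034, -0.0003] t 5.03 pos [389.6 279.2 173.7] f [ 0.4 -0.1 -2.1] w 10.0 gf 30.0 q [-0.96  0.15  0.05  2.2   0.47  0.71 -1.5 ]
row [0.0017, -0.0244, 0.071, -0.0041, 0.0034, -0.0003] t 5.03 pos [389.6 279.2 173.7] f [ 0.4 -0.1 -2.1] w 10.0 gf 30.0 q [-0.96  0.15  0.05  2.2   0.47  0.71 -1.5 ]
```

View pics/w2.png

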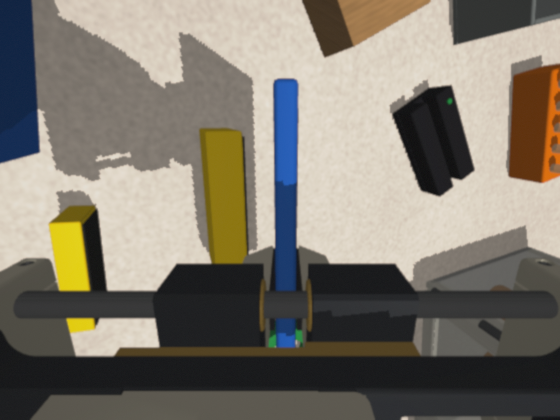

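The wrist view shows the tablet in the grip, edge-on at x≈286 and parallel to the yellow block's top (rows 130-260, x 200-245). The empty dock is at (432,140).

```bash
python3 - <<'E'
from h import *
np.set_printoptions(precision=2,suppress=True)
d=np.load('w2.npz'); im,W=d['im'].astype(int),d['W']
def box(W,lo,hi): return np.all((W>lo)&(W<hi),-1)
m=box(W,[340,180,60],[440,400,78])&(im[...,0]>80)&(im[...,2]<60); p=W[m]; print(len(p),p[:,2].mean(),cv2.minAreaRect(p[:,:2].astype(np.float32)))
a=np.radians(RY); n=np.array([np.cos(a),np.sin(a)]); q=p[:,:2]@n; print('face offset pct',np.percentile(q,[1,50,99]), 'expected',F[:2]@n)
m=(im[...,2]>100)&(im[...,0]<80)&box(W,[330,250,120],[440,420,250]); p=W[m]; print('tab',len(p),cv2.minAreaRect(p[:,:2].astype(np.float32)),np.percentile(p[:,2],[1,50,99]))
p0,Rt=tabtcp(19.5,27,80); O=p0; q=(p-p0)@Rt; print('in tool frame x,y,z pct',np.percentile(q,[1,50,99],axis=0))
E
```

```text
4687 69.3855419771925 ((377.33624267578125, 294.5884704589844), (119.39847564697266, 30.55709457397461), 75.83905792236328)
face offset pct [278.72 292.68 308.01] expected 311.123464788147
tab 4647 ((388.66259765625, 312.9818115234375), (127.78398132324219, 9.896844863891602), 75.865478515625) [200.17 202.83 204.79]
in tool frame x,y,z pct [[-30.22  -4.67 -31.41]
 [ 53.47  -0.33 -29.94]
 [ 94.07   4.24 -28.34]]
```

```bash
python3 -m creep '[[0.001,-0.006,0.018,0,0.003,0],[0.001,-0.012,0.035,0,0.003,0],[0.001,-0.018,0.053,0,0.003,0],[0.001,-0.0225,0.065,0,0.003,0],[0.0015,-0.0245,0.071,-0.003,0.003,0],[0.0015,-0.0245,0.071,-0.003,0.003,0]]'
python3 - <<'E'
from h import *
p,Rt=tabtcp(19.5,27,4); row(p,Rt)
p,Rt=tabtcp(19.5,26.5,-2); row(p,Rt)
E
```

```text
clock: 5.82
tool_pos: [389.4, 280.7, 98.4]
tcp_rot: [0.133, 0.777, 0.606, 0.104]
ft_force: [0.4, 0.3, -2.9]
gripper_width: 9.7
grasp_force: 30.0
row [0.0, 0.001, 0.0002, -0.001, 0.0003, 0.0016] t 5.83 pos [389.4 280.7  98.4] f [ 0.4  0.3 -2.9] w 9.7 gf 30.0 q [-0.99  0.29  0.08  2.25  0.59  0.53 -1.66]
row [0.0, -0.0015, 0.0057, -0.001, 0.0003, 0.0016] t 5.83 pos [389.4 280.7  98.4] f [ 0.4  0.3 -2.9] w 9.7 gf 30.0 q [-0.99  0.29  0.08  2.25  0.59  0.53 -1.66]
```

```bash
python3 -m creep '[[0,0.0005,0.002,0,0,0],[0,-0.0005,0.004,0,0,0],[0,-0.0005,0.004,0,0,0]]'
```

```text
clock: 6.2
tool_pos: [390.2, 280.6, 94.8]
tcp_rot: [0.133, 0.777, 0.606, 0.104]
ft_force: [-0.6, -0.6, -1.9]
gripper_width: 9.9
grasp_force: 30.0
```

```bash
python3 -m creep '[[0,-0.0005,0.001,0,0,0],[0,-0.0007,0.002,0,0,0],[0,-0.0007,0.002,0,0,0]]'
```

```text
clock: 6.58
tool_pos: [390.3, 280.7, 94.4]
tcp_rot: [0.134, 0.777, 0.606, 0.104]
ft_force: [-10.2, -4.2, 21.6]
gripper_width: 9.8
grasp_force: 30.0
```

```bash
python3 -m creep '[[0,0.0003,-0.001,0,0,0],[0,0.0003,-0.001,0,0,0]]'
python3 -m creep '[[0,0,0,0,0,0],[0,0,0,0,0,0],[0,0,0,0,0,0]]' 0.3
python3 -c "
from h import *
im,W,M,K=grab('side','s2.png'); np.savez('s2.npz',im=im,W=W)
row([0,0,0],np.eye(3))
cv2.imwrite('pics/s2c.png',cv2.resize(im[120:320,120:400],None,fx=2.8,fy=2.8,interpolation=cv2.INTER_CUBIC)[...,::-1])"
```

```text
clock: 6.82
tool_pos: [390.3, 280.7, 94.5]
tcp_rot: [0.133, 0.777, 0.606, 0.104]
ft_force: [-5.3, -2.6, 10.0]
gripper_width: 9.7
grasp_force: 30.0
clock: 7.2
tool_pos: [390.3, 280.7, 93.6]
tcp_rot: [0.133, 0.777, 0.606, 0.104]
ft_force: [-0.2, -0.1, -0.1]
gripper_width: 27.4
grasp_force: 0.0
row [-0.3671, -0.3237, -0.015, -2.2538, -1.7584, -0.301] t 7.25 pos [390.3 280.6  93.6] f [ 0.4 -0.5  0.4] w 27.1 gf 0.0 q [-0.99  0.31  0.09  2.25  0.6   0.52 -1.67]
```

View pics/s2c.png

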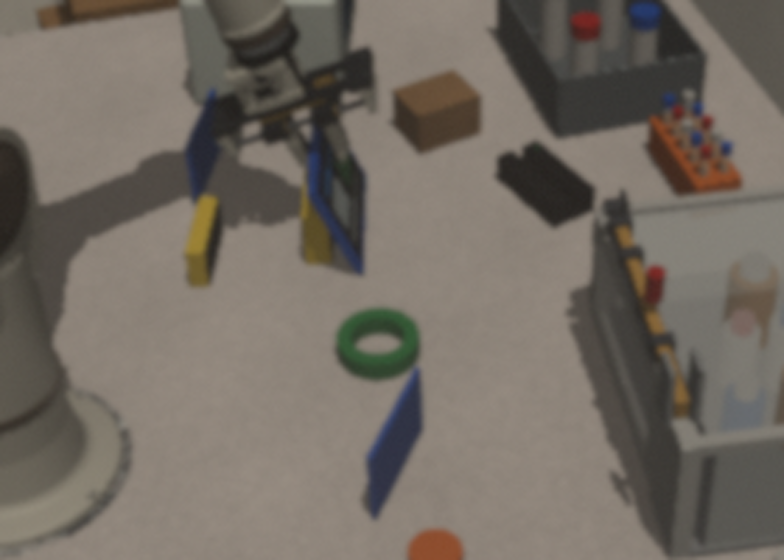

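The side view shows the tablet leaning on the yellow block at about (335,210), screen outward and free in the open fingers. The dock, carton and tape are undisturbed. Next I withdraw along the tablet plane.

```bash
python3 -m creep '[[0,0,-0.01,0,0,0],[0,0,-0.03,0,0,0],[0,0,-0.05,0,0,0],[0,0.01,-0.09,0,0,0],[0,0.04,-0.14,0,0,0],[0,0.08,-0.2,0,0,0],[0,0.08,-0.2,0,0,0]]'
python3 - <<'E'
from h import *
row([596,-222,315],toolR(-7.25))
E
```

```text
clock: 8.12
tool_pos: [401.0, 280.0, 314.4]
tcp_rot: [0.132, 0.778, 0.605, 0.108]
ft_force: [-0.0, -0.3, -0.7]
gripper_width: 27.8
grasp_force: 0.0
row [-0.4391, 0.295, 0.1008, 0.3433, 0.0122, -0.1206] t 8.12 pos [401.  280.  314.4] f [-0.  -0.3 -0.7] w 27.8 gf 0.0 q [-0.94 -0.03  0.05  2.02  0.36  1.02 -1.32]
```

```bash
python3 -m creep '[[-0.439,0.295,0.101,0.343,0.012,-0.12],[-0.439,0.295,0.101,0.343,0.012,-0.12],[-0.439,0.295,0.101,0.343,0.012,-0.12],[-0.439,0.295,0.101,0.343,0.012,-0.12],[-0.439,0.295,0.101,0.343,0.012,-0.12],[-0.439,0.295,0.101,0.343,0.012,-0.12],[-0.439,0.295,0.101,0.343,0.012,-0.12],[-0.439,0.295,0.101,0.343,0.012,-0.12],[-0.439,0.295,0.101,0.343,0.012,-0.12],[-0.439,0.295,0.101,0.343,0.012,-0.12],[-0.439,0.295,0.101,0.343,0.012,-0.12],[-0.439,0.295,0.101,0.343,0.012,-0.12]]' 0.6
python3 - <<'E'
from h import *
np.set_printoptions(precision=1,suppress=True)
row([596,-222,315],toolR(-7.25))
def box(W,lo,hi): return np.all((W>lo)&(W<hi),-1)
im,W,M,K=grab('wrist','w3.png'); np.savez('w3.npz',im=im,W=W,M=M,K=K)
i=im.astype(int); m=(i[...,0]>2.2*i[...,1])&(i[...,0]>2.2*i[...,2])&box(W,[540,-260,180],[680,-80,260]); p=W[m]
t=p[p[:,2]>p[:,2].max()-6]; print('knob',len(p),p.min(0),p.max(0),'top',len(t),t.mean(0),cv2.minEnclosingCircle(t[:,:2].astype(np.float32)))
m=(i[...,0]>1.5*i[...,2])&(i[...,0]>80)&(i[...,1]>.5*i[...,0])&box(W,[540,-300,160],[680,60,210]); p=W[m]
if len(p): print('brass',len(p),cv2.fitLine(p[:,:2].astype(np.float32),cv2.DIST_HUBER,0,.01,.01).ravel(),p.min(0),p.max(0))
# tablet check
im,W,M,K=grab('scene','sc3.png'); i=im.astype(int)
a=np.radians(RY); n=np.array([np.cos(a),np.sin(a),0]); y=np.array([-n[1],n[0],0])
m=box(W,[340,150,10],[470,400,150]); q=W[m]-F; u=q@n; v=q@y; h=q[:,2]
dark=(u>-2)&(np.abs(v)<80)&(h>15)&(h<100)
c=np.polyfit(h[dark],u[dark],1); print('screen slope deg',np.degrees(np.arctan(-c[0])),'u at 0',c[1],dark.sum())
for z0 in range(20,140,20):
    s=dark&(abs(h-z0)<10); print(z0,s.sum(),np.median(u[s]) if s.sum() else '')
E
```

```text
clock: 9.62
tool_pos: [594.0, -221.4, 311.1]
tcp_rot: [-0.0, 0.75, 0.662, -0.005]
ft_force: [1.6, 0.2, -0.7]
gripper_width: 54.9
grasp_force: 0.0
row [-0.0004, 0.002, -0.0039, -0.0063, 0.0069, 0.0018] t 9.62 pos [ 594.  -221.4  311.1] f [ 1.6  0.2 -0.7] w 54.9 gf 0.0 q [-0.1  0.4  0.6  1.5 -0.2  1.3  0.4]
knob 477 [ 596.6 -176.   180.5] [ 613.6 -150.6  236.1] top 408 [ 605.  -160.7  233.4] ((605.1525268554688, -160.87814331054688), 8.833166122436523)
brass 2427 [   0.1    1.   607.1 -145.3] [ 586.8 -267.8  160.6] [623.9 -53.  206.9]
screen slope deg 22.194466680641423 u at 0 39.96312073159046 837
20 149 30.736998905726086
40 191 23.35324795963153
60 199 15.191894188262191
80 211 6.900577069236597
100 87 1.4231540763921982
120 0
```

View pics/w3.png

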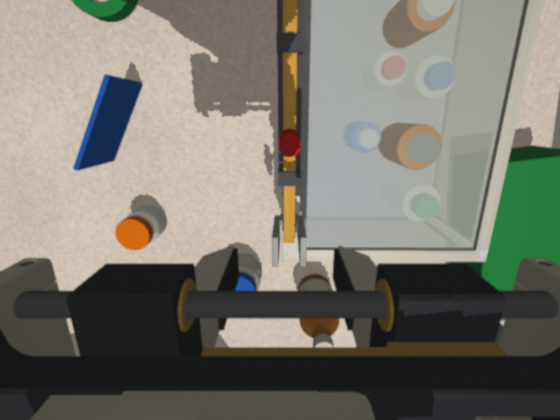

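The wrist view shows the red knob at (290,142) on the brass bolt, with the keeper at (290,240), the jar and bottle near (240,285) and (318,320), and the hinge end up-image. Moving over the knob and gripping it across the gate.

```bash
python3 - <<'E'
from h import *
row([605.2,-159.8,290],toolR(-7.25))
E
```

```text
row [0.0622, 0.0033, 0.0212, -0.0052, 0.007, 0.003] t 9.72 pos [ 594.4 -221.   311.7] f [ 0.5  0.3 -0.4] w 55.0 gf 0.0 q [-0.11  0.42  0.58  1.52 -0.23  1.28  0.37]
```

```bash
python3 -m creep '[[0.03,0.002,0,-0.004,0.004,0.002],[0.062,0.003,0.02,-0.005,0.006,0.003],[0.062,0.003,0.02,-0.005,0.006,0.003],[0.062,0.003,0.02,-0.005,0.006,0.003]]'
python3 - <<'E'
from h import *
row([605.2,-159.8,200],toolR(-7.25))
E
```

```text
clock: 10.22
tool_pos: [604.9, -161.9, 291.9]
tcp_rot: [0.001, 0.751, 0.661, -0.001]
ft_force: [-0.8, -0.6, 0.5]
gripper_width: 54.8
grasp_force: 0.0
row [0.0024, -0.0001, 0.0919, 0.0007, 0.0028, -0.0011] t 10.22 pos [ 604.9 -161.9  291.9] f [-0.8 -0.6  0.5] w 54.8 gf 0.0 q [-0.2   0.41  0.56  1.57 -0.22  1.23  0.28]
```

```bash
python3 -m creep '[[0.002,0,0.03,0,0,0],[0.002,0,0.06,0,0,0],[0.002,0,0.082,0,0,0],[0.002,0,0.092,0,0,0],[0.002,0,0.092,0,0,0],[0.002,0,0.092,0,0,0]]'
python3 -m creep '[[0,0,0,0,0,0],[0,0,0,0,0,0],[0,0,0,0,0,0],[0,0,0,0,0,0]]' 0 15
python3 - <<'E'
from h import *
row([605.2,-159.8,214],toolR(-7.25))
E
```

```text
clock: 10.98
tool_pos: [606.0, -161.1, 200.6]
tcp_rot: [0.002, 0.751, 0.66, -0.0]
ft_force: [0.3, 0.3, 0.3]
gripper_width: 55.3
grasp_force: 0.0
clock: 11.48
tool_pos: [605.3, -160.5, 199.4]
tcp_rot: [0.001, 0.751, 0.66, -0.001]
ft_force: [-1.1, -0.3, -0.5]
gripper_width: 19.8
grasp_force: 0.0
row [0.0006, -0.0002, -0.0146, 0.0004, 0.0025, -0.0024] t 11.47 pos [ 605.3 -160.5  199.4] f [-1.1 -0.3 -0.5] w 19.8 gf 0.0 q [-0.17  0.49  0.53  1.67 -0.28  1.06  0.31]
```

```bash
python3 -m creep '[[0,0,0,0,0,0],[0,0,0,0,0,0],[0,0,0,0,0,0]]' 0 30
python3 -m creep '[[0,0,-0.004,0,-0.025,0],[0.0005,0,-0.008,0,-0.05,0],[0.001,0,-0.012,0,-0.075,0],[0.001,0,-0.014,0,-0.09,0],[0.001,0,-0.014,0,-0.09,0],[0.001,0,-0.014,0,-0.09,0]]'
```

```text
clock: 11.85
tool_pos: [605.0, -160.4, 199.3]
tcp_rot: [0.001, 0.751, 0.66, -0.001]
ft_force: [-2.0, 1.7, 1.9]
gripper_width: 17.0
grasp_force: 30.0
clock: 12.6
tool_pos: [605.3, -159.0, 213.1]
tcp_rot: [0.03, 0.75, 0.659, -0.035]
ft_force: [-1.5, 0.9, -2.8]
gripper_width: 17.2
grasp_force: 30.0
```

```bash
python3 - <<'E'
from h import *
s=ctrl.sense(); p=s['tool_pos']; row(p+51*np.array([.126,.992,0]),q2R(s['tcp_rot']))
E
```

```text
row [0.0508, -0.0001, -0.0047, 0.0, 0.0, 0.0] t 12.6 pos [ 605.3 -159.   213.1] f [-1.5  0.9 -2.8] w 17.2 gf 30.0 q [-0.26  0.48  0.57  1.67 -0.19  1.06  0.22]
```

```bash
python3 -m creep '[[0.006,0,-0.0006,0,0,0],[0.012,0,-0.0011,0,0,0],[0.018,0,-0.0017,0,0,0],[0.024,0,-0.0022,0,0,0],[0.03,0,-0.0028,0,0,0],[0.036,0,-0.0033,0,0,0],[0.042,0,-0.0039,0,0,0],[0.047,0,-0.0043,0,0,0],[0.05,0,-0.0047,0,0,0],[0.05,0,-0.0047,0,0,0]]'
```

```text
clock: 13.85
tool_pos: [611.6, -109.1, 213.2]
tcp_rot: [0.03, 0.75, 0.659, -0.035]
ft_force: [-4.4, 0.6, -3.1]
gripper_width: 17.4
grasp_force: 30.0
```

```bash
python3 -m creep '[[0.001,-0.001,0,0,0,0],[0.002,-0.001,0,0,0,0],[0.002,-0.001,0,0,0,0]]'
```

```text
clock: 14.22
tool_pos: [611.3, -108.8, 213.6]
tcp_rot: [0.031, 0.751, 0.659, -0.035]
ft_force: [-3.6, -3.9, -3.0]
gripper_width: 17.3
grasp_force: 30.0
```

```bash
python3 - <<'E'
from h import *
s=ctrl.sense(); p=s['tool_pos']; R0=q2R(s['tcp_rot']); H=np.array([630.4,41.7,p[2]])
print(p,np.round(s['joints'],2))
for th in range(3,32,3):
    Z=R.from_euler('z',-th,degrees=True).as_matrix(); t=H+Z@(p-H)
    print(th,np.round(np.r_[R0.T@(t-p)/1000,R.from_matrix(R0.T@Z@R0).as_rotvec()],4).tolist(),np.round(t,1))
E
```

```text
[ 611.34889565 -108.83094394  213.62413408] [-0.34  0.47  0.56  1.67 -0.18  1.06  0.13]
3 [0.0002, -0.0079, -0.0, 0.0049, -0.0001, 0.0521] [ 603.5 -107.6  213.6]
6 [0.0008, -0.0159, -0.0001, 0.0098, -0.0001, 0.1043] [ 595.7 -106.   213.6]
9 [0.0018, -0.0237, -0.0002, 0.0147, -0.0002, 0.1564] [ 588.  -104.   213.6]
12 [0.0032, -0.0316, -0.0003, 0.0196, -0.0003, 0.2085] [ 580.5 -101.6  213.6]
15 [0.005, -0.0393, -0.0005, 0.0245, -0.0004, 0.2607] [573.  -98.8 213.6]
18 [0.0072, -0.0469, -0.0007, 0.0294, -0.0004, 0.3128] [565.8 -95.6 213.6]
21 [0.0098, -0.0544, -0.001, 0.0343, -0.0005, 0.3649] [558.7 -92.  213.6]
24 [0.0128, -0.0618, -0.0013, 0.0392, -0.0006, 0.417] [551.8 -88.1 213.6]
27 [0.0162, -0.069, -0.0016, 0.0441, -0.0007, 0.4692] [545.1 -83.8 213.6]
30 [0.0199, -0.0759, -0.002, 0.049, -0.0007, 0.5213] [538.6 -79.1 213.6]
```

```bash
python3 -m creep '[[0,-0.004,0,0.0025,0,0.026],[0.0002,-0.008,0,0.005,0,0.052],[0.0005,-0.012,-0.0001,0.0075,0,0.078],[0.0008,-0.016,-0.0001,0.01,0,0.104],[0.0018,-0.0237,-0.0002,0.015,0,0.156],[0.0018,-0.0237,-0.0002,0.015,0,0.156]]'
python3 - <<'E'
from h import *
s=ctrl.sense(); p=s['tool_pos']; R0=q2R(s['tcp_rot']); H=np.array([630.4,41.7,p[2]])
d=p-H; print(p,s['ft_force'].round(1),np.hypot(*d[:2]),'ang',-np.degrees(np.arctan2(d[0],-d[1]))-7.25, 'yaw',np.degrees(np.arctan2(R0[1,1],R0[0,1])))
for th in range(3,26,3):
    Z=R.from_euler('z',-th,degrees=True).as_matrix(); t=H+Z@(p-H)
    print(th,np.round(np.r_[R0.T@(t-p)/1000,R.from_matrix(R0.T@Z@R0).as_rotvec()],4).tolist())
E
```

```text
clock: 14.98
tool_pos: [588.1, -104.0, 213.8]
tcp_rot: [0.029, 0.8, 0.598, -0.037]
ft_force: [-0.4, -5.6, -2.7]
gripper_width: 17.0
grasp_force: 30.0
[ 588.13099327 -103.97928315  213.83160717] [-0.4 -5.6 -2.7] 151.68758179022004 ang 8.930145377900512 yaw -16.502391443753872
3 [0.0002, -0.0079, -0.0, 0.0049, -0.0001, 0.0521]
6 [0.0007, -0.0159, -0.0001, 0.0098, -0.0002, 0.1043]
9 [0.0017, -0.0237, -0.0002, 0.0147, -0.0003, 0.1564]
12 [0.0031, -0.0316, -0.0004, 0.0195, -0.0004, 0.2085]
15 [0.0049, -0.0393, -0.0005, 0.0244, -0.0005, 0.2607]
18 [0.0071, -0.0469, -0.0008, 0.0293, -0.0006, 0.3128]
21 [0.0097, -0.0544, -0.001, 0.0342, -0.0007, 0.3649]
24 [0.0127, -0.0618, -0.0013, 0.0391, -0.0009, 0.4171]
```

```bash
python3 -m creep '[[0.0002,-0.008,0,0.005,0,0.052],[0.0007,-0.016,-0.0001,0.01,0,0.104],[0.0017,-0.0237,-0.0002,0.0147,0,0.156],[0.0031,-0.0316,-0.0004,0.0195,0,0.2085],[0.0049,-0.0393,-0.0005,0.0244,-0.0005,0.261],[0.0071,-0.0469,-0.0008,0.0293,-0.0006,0.313],[0.0097,-0.0544,-0.001,0.0342,-0.0007,0.365],[0.0097,-0.0544,-0.001,0.0342,-0.0007,0.365],[0.0097,-0.0544,-0.001,0.0342,-0.0007,0.365]]'
python3 - <<'E'
from h import *
s=ctrl.sense(); p=s['tool_pos']; R0=q2R(s['tcp_rot']); H=np.array([630.4,41.7,p[2]])
d=p-H; print(p,s['ft_force'].round(1),np.hypot(*d[:2]),'ang',-np.degrees(np.arctan2(d[0],-d[1]))-7.25, 'yaw',np.degrees(np.arctan2(R0[1,1],R0[0,1])),'q',s['joints'].round(2))
im,W,M,K=grab('wrist','w4.png')
a,_,_,_=grab('side'); b,_,_,_=grab('scene','sc4.png')
f=lambda x:cv2.resize(x,(390,420),interpolation=cv2.INTER_CUBIC)
cv2.imwrite('pics/fin.png',np.hstack([f(a[120:320,180:366]),f(b[150:350,150:336])])[...,::-1])
E
```

```text
clock: 16.1
tool_pos: [538.8, -79.2, 213.9]
tcp_rot: [0.021, 0.896, 0.442, -0.041]
ft_force: [-0.6, -5.7, -2.5]
gripper_width: 17.5
grasp_force: 30.0
[538.81132045 -79.23291073 213.89477342] [-0.6 -5.7 -2.5] 151.701203419421 ang 29.888509540714622 yaw -37.477315873170944 q [-0.51  0.39  0.7   1.82 -0.19  1.07 -0.4 ]
```

View pics/fin.png

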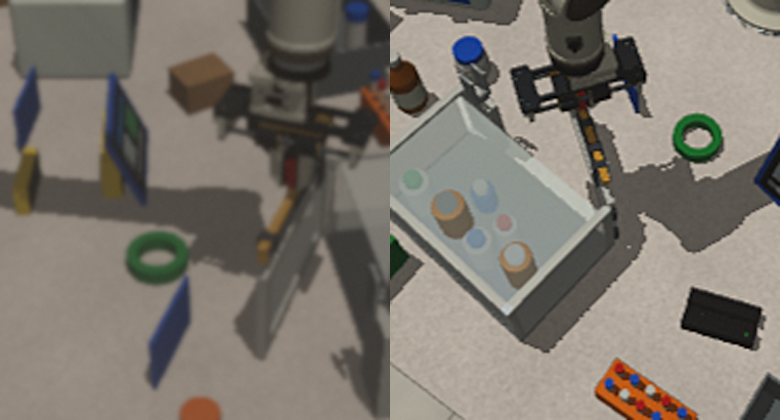

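View pics/sc4.png

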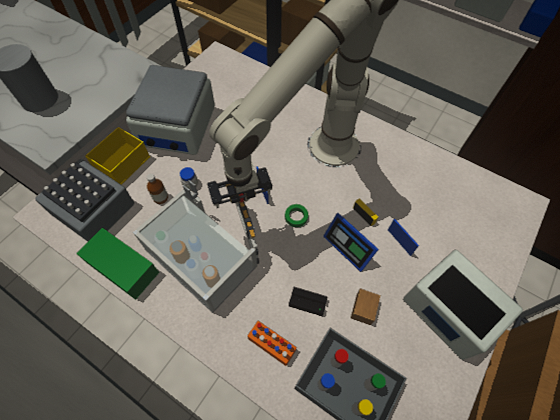

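The final views show the gate swung about 30° open with the red knob still in the fingers, at about (290,170) in the left crop. The tablet leans screen-out on the yellow block at (350,243) in the scene view, and the bystanders are where they were.

```bash
python3 -c "
from workcell import ctrl
print(ctrl.hand_in())"
```

```text
the job is handed in; nothing more can be done
None
```

I handed the job in at about 16 s, verdict not shown: the tablet leans screen-out on the larger yellow block at about 20–22 degrees, the bolt is drawn fully back, and the gripper still holds the knob with the gate about 30 degrees open.

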